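Seat the loose tap plug and open the feed

ROBOT

A 6-joint arm with a two-finger parallel gripper is mounted at the origin on the work surface. World frame = base frame: x ahead of the robot, y to its left, z up, the work surface at z = 0. Lengths are in m, angles in rad, forces in N, time in s.
With the tool pointing down it reaches from about 0.25 to 0.775 m from the base axis. Payload 4 kg.
Tool frame: the origin (TCP) lies midway between the tips of the shut fingers; the grasp point (between the pads) lies 19 mm behind it (robot.grasp_offset is the distance from the TCP to the grasp point, in m); z points along the fingers, y is the direction in which the jaws open and shut (so a half turn about z gives the same grasp; the last joint's range is limited). The gripper opens to 94 mm and grips with 3 to 60 N. Pads are 16 mm wide; open, the fingers measure 119 mm over their backs; the gripper's body (75 mm by 177 mm) begins 78 mm behind the grasp point.
Start: joints at [1.128, 0.087, 1.371, -0, 1.684, -0.103], TCP at [0.183, 0.519, 0.206] pointing down, gripper open.
Joint ranges: [-3.1, 3.1], [-0.76, 2.03], [0.27, 2.55], [-1.08, 4.22], [0.17, 2.65], [-2.57, 2.57]. Speed limits (rad/s): [2.79, 2.79, 3.14, 3.14, 3.14, 3.14].

INTERFACE

Orientations are given as [roll, pitch, yaw] about the fixed x, y, z axes, in that order (R = Rz(yaw) Ry(pitch) Rx(roll)).
In Python, from bench import status, viewer, order, robot gives the robot as it stands. The module is installed in compiled form; this text tells all that it offers.
- The arm moves only by the tool move_arm, never from a script. Its argument "targets" is a list of rows, each a list of 3 entries, a list of its own where there are three numbers: the shift along the tool's x, y, z in mm, then the turn, a rotation vector about the tool's x, y, z in degrees, then the opening, from -1 (shut) to 1 (fully open). A call has 1 to 20 rows; each row is the pose to reach, as a shift and turn from the pose commanded when the call began, along the tool's axes at that moment; what a row does not reach only later rows make up. A row lasts 1/8 s, in which the tool goes at most 62.5 mm and 10.7 degrees, less where a joint would pass 70% of its speed; a pose out of reach is approached as far as the arm can. A call with a gripper value outside its range is refused whole. The fingers move at their own pace and stop on an object; the grip force is fixed at half the most. Time passes only in rows, so rows that repeat a pose let the fingers close. It gives the time, the measured TCP pose, the force and the opening at its end, in the units of the state.
- status.get_obs(): the state, without advancing time (a new reading comes with each control period).
- viewer.snapshot(name): name is "scene" or "side" or "wrist"; returns the picture (480x640x3 uint8, red, green, blue); there is no depth.
- viewer.camera_model(name): a dict with "K" (3x3 intrinsics, pixels), "xyz" and "attitude" of the camera in the world; the wrist camera has in their place "T_tool_cam" (4x4, takes a point from camera to tool coordinates, whose origin is the TCP and whose axes are the flange's). Camera axes: x right, y up, looking along -z (the intrinsics and any distortion apply to the point x, -y, -z); pixel columns grow to the right and rows downward; lengths in m; the calibration is good to about 2 mm. A picture is of the moment at which its call begins: read the wrist's pose just before it. camera_model takes no time and is no camera call.
- order.close_job(): hands the job in, once; it reports no verdict.
The state is a dict: "time": time; "joint_positions": joint angles; "qvel": joint speeds; "joint_torque": joint torques, N m; "tool_pos": TCP position; "ee_rot": TCP orientation; "wrist_force": force on the tool from outside, world axes, zero at the start; "wrist_torque": the same for the moment, N m; "width": finger opening in m.
Only numpy, scipy, OpenCV 4.12 (cv2) and the standard library are available. Lean on these libraries where they do the work, as an engineer would, in place of code of your own. Each camera call takes 0.05 s, during which the arm holds its last target. There are 200 camera calls.

TASK

One of the two taps on the stand has a plug that has worked up out of its tapered seat, showing a blue ring under its collar. Turn that tap's red handle shut, crosswise to the spout, while pressing it down, so that the plug goes fully home and holds there; then let go and swing the yellow feed lever fully over to on, away from the robot. Leave the tap that is already home as it is, never open the feed before the loose plug is home, and do not knock over or push away the cups.

Things in the scene. Friction and masses are not known exactly. Their poses are not given: they have to be found in the camera images.
- stand: Drinks tap stand fixed to the counter: green base plate 210 x 480 mm, 20 mm thick, with a steel header pipe along its +x side, two brass taps side by side 160 mm apart and a feed lever at its +y end. Origin on the counter at the middle of its underside (the plate reaches from x -115 to +95 mm and y -240 to +240 mm); its -x side, where the spouts point, faces the robot; yaw up to 0.3 rad either way.
- tap_a: Brass tap body a, fixed on the stand: an upright barrel 56 mm in diameter with a 66 mm flange on top, its spout pointing along its -x (same axes as the stand). Origin at its foot on the base plate; the barrel's flat top is 85 mm above the origin. The plug's axis is vertical through the origin.
- plug_a: Plug of tap a: dark collar 51 mm wide, 7 mm thick, blue tapered shank 47 mm wide below, neck 20 mm thick above. Origin on its axis under the collar, 85 mm above the tap's origin when home (no blue shows), up to 94 mm when proud. Loose, held by taper friction alone: about 8 N (proud) to 35 N (nearly home) to push straight in, less while turning; turning takes up to 0.5 N m.
- a_grip (a point): Centre of plug a's red handle bar, on its axis, 130 mm above the tap's origin when home. Bar 96 mm long (its y), 16 mm thick (its x), 26 mm high, 25 mm clear above the collar. Shut: bar along the stand's y, crosswise to the spout, either way round (it has no front); it turns all round. Turned without pressing, a deep plug slowly works itself up.
- a_end (a point): Point on the centre line of the red bar of tap a, 45 mm from its middle along the bar's y axis.
- tap_b: Brass tap body b, fixed on the stand: an upright barrel 56 mm in diameter with a 66 mm flange on top, its spout pointing along its -x (same axes as the stand). Origin at its foot on the base plate; the barrel's flat top is 85 mm above the origin. The plug's axis is vertical through the origin.
- plug_b: Plug of tap b: dark collar 51 mm wide, 7 mm thick, blue tapered shank 47 mm wide below, neck 20 mm thick above. Origin on its axis under the collar, 85 mm above the tap's origin when home (no blue shows), up to 94 mm when proud. Loose, held by taper friction alone: about 8 N (proud) to 35 N (nearly home) to push straight in, less while turning; turning takes up to 0.5 N m.
- b_grip (a point): Centre of plug b's red handle bar, on its axis, 130 mm above the tap's origin when home. Bar 96 mm long (its y), 16 mm thick (its x), 26 mm high, 25 mm clear above the collar. Shut: bar along the stand's y, crosswise to the spout, either way round (it has no front); it turns all round. Turned without pressing, a deep plug slowly works itself up.
- b_end (a point): Point on the centre line of the red bar of tap b, 45 mm from its middle along the bar's y axis.
- feed (a joint): Feed lever with a yellow ball, rad: 0 = off, leaning 0.5 rad towards the stand's -x (robot side); 1.0 = fully on, leaning 0.5 rad to +x. It swings about a horizontal axis along the stand's y, 42 mm above the counter at (0, 185 mm) in the stand's frame; stays where it is left; light to push (about 1 N at the ball).
- feed_tip (a point): Centre of the yellow ball (26 mm in diameter) on the end of the feed lever's 10 mm rod, 90 mm from the lever's axis.
- cup_1: White cup, 64 mm wide, 40 mm high, standing loose on the stand under a spout, open upwards; origin at its underside.
- cup_2: Blue cup of the same size under the other spout; origin at its underside.
Mind the look-alikes: they are no part of the job. Of the things shaped like the cup_1, the white one is meant.

How it is judged:
By the outcome, as a careful person would: the job done as asked, in the order asked, and still so for the second after the job is handed in, with the robot touching nothing.
It also fails if it takes over 48 s, if anything falls off the work surface, if the arm or the gripper's body presses on something with over 40 N, if the wrist force passes 120 N, or if a joint passes its speed limit or range.

## Working session

There is one attempt and no reset: what is moved stays moved. The work goes in short steps, Python scripts to look and compute and a tool call to move; the robot and the scene stay as the last step left them, time stands still between calls to the robot, and variables do not carry over. Pictures are saved under pics/ and viewed, about 8 in all and at most 12, crops included, and the job is handed in when it is done.

Besides the shell and the picture viewer there is one more tool, called after ">>>" as name(argument=value, ...), one argument or row to a line, values as JSON. move_arm: Moves the arm, as the interface text tells. Its arguments: {"type":"object","properties":{"targets":{"type":"array"}},"required":["targets"]}

```bash
mkdir -p pics; cat > h.py <<'E'
import numpy as np,cv2
from scipy.spatial.transform import Rotation as R
from bench import status,viewer,order,robot
def rot(a):
    a=np.array(a,float)
    if a.shape==(3,3): return a
    return (R.from_euler('xyz',a) if a.size==3 else R.from_quat(a)).as_matrix()
def cam(n):
    m=viewer.camera_model(n);K=np.array(m['K'])
    if 'T_tool_cam' in m:
        o=status.get_obs();T=np.eye(4);T[:3,:3]=rot(o['ee_rot']);T[:3,3]=o['tool_pos'];T=T@np.array(m['T_tool_cam']);return K,T[:3,:3],T[:3,3],m
    return K,rot(m['attitude']),np.array(m['xyz']),m
def ray(c,u,v):
    K,A,p,m=c;d=np.array(m.get('dist',m.get('distortion',np.zeros(5))),float)
    x,y=cv2.undistortPoints(np.array([[[u,v]]],float),K,d)[0,0]
    w=A@np.array([x,-y,-1]);return p,w
def onz(c,u,v,z):
    p,w=ray(c,u,v);return p+w*(z-p[2])/w[2]
def proj(c,P):
    K,A,p,m=c;q=A.T@(np.array(P)-p);return (K@np.array([q[0],-q[1],-q[2]])/-q[2])[:2]
def snap(n,f):
    i=viewer.snapshot(n);cv2.imwrite('pics/'+f+'.png',i[:,:,::-1]);return i
E
python3 - <<'E'
from h import *
print(status.get_obs()); 
for n in ['scene','side','wrist']: print(n,viewer.camera_model(n))
snap('scene','s1');snap('side','d1')
E
```

```text
{'time': 0.0, 'joint_positions': array([ 1.12788731e+00,  8.79514862e-02,  1.37225332e+00,  1.69206404e-05,
        1.68358456e+00, -1.03085862e-01]), 'qvel': array([-0.00208818, -0.00055762,  0.00101828, -0.00028634,  0.00362352,
       -0.0003758 ]), 'joint_torque': array([ 3.24029616e-04, -3.40184247e+01, -3.02428508e+01,  7.17960577e-02,
        3.30745254e-02, -1.74248253e-04]), 'tool_pos': array([0.18308208, 0.51805392, 0.20430657]), 'ee_rot': array([-3.13940933e+00, -2.42777619e-04,  2.80177112e+00]), 'wrist_force': array([ 1.34768524, -0.65190951,  0.60482041]), 'wrist_torque': array([ 0.03859896, -0.02470384, -0.03157352]), 'width': 0.09400558700827859}
scene {'K': array([[443.57114954,   0.        , 323.75634913],
       [  0.        , 443.57114954, 238.30636129],
       [  0.        ,   0.        ,   1.        ]]), 'xyz': array([0.7420896 , 0.47934844, 0.53786247]), 'attitude': array([0.89998762, 0.01738608, 2.56142676])}
side {'K': array([[490.25244603,   0.        , 319.75316111],
       [  0.        , 490.25244603, 236.80785229],
       [  0.        ,   0.        ,   1.        ]]), 'xyz': array([ 0.15495324, -0.39566984,  0.48856024]), 'attitude': array([ 9.91201546e-01, -7.00032564e-04, -6.31503900e-01])}
wrist {'K': array([[391.17785071,   0.        , 315.17899993],
       [  0.        , 391.17785071, 243.07324654],
       [  0.        ,   0.        ,   1.        ]]), 'T_tool_cam': array([[-2.24366201e-04,  9.60524980e-01,  2.78193661e-01,
         8.15241481e-02],
       [ 9.99999880e-01,  3.36482669e-04, -3.55269901e-04,
         1.27783115e-04],
       [-4.34852960e-04,  2.78193548e-01, -9.60524940e-01,
        -1.80059603e-01],
       [ 0.00000000e+00,  0.00000000e+00,  0.00000000e+00,
         1.00000000e+00]])}
```

View pics/s1.png

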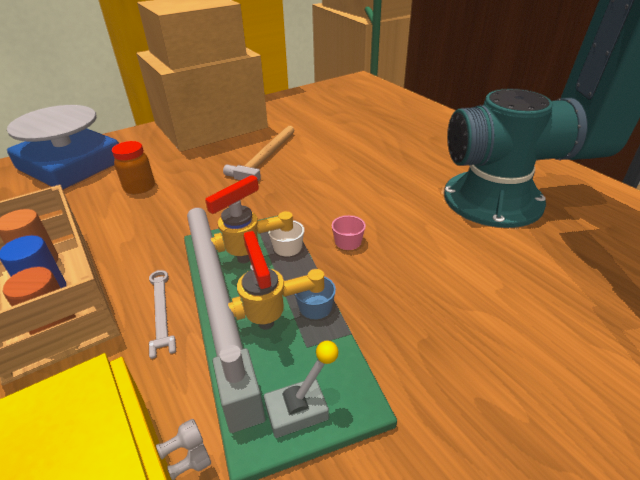

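View pics/d1.png

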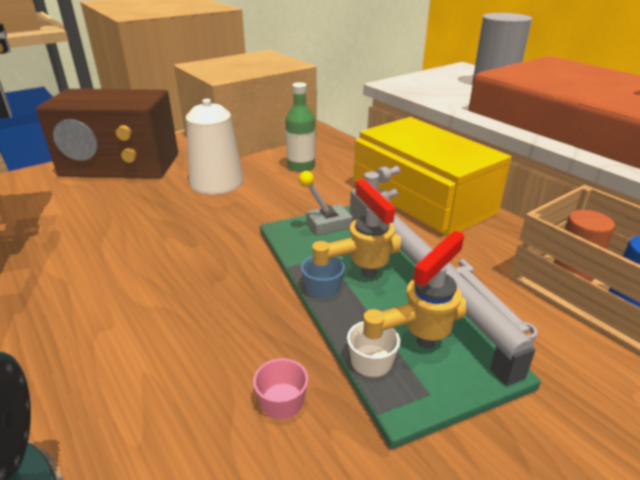

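The proud plug is on the far (−y) tap, over the white cup: a blue ring shows at scene (238,222) and side (437,293). The other tap, scene (262,283), shows no blue. Neither the pink cup at (348,232) nor the red jar lid at (128,152) is part of the job.

```bash
cat > m.py <<'E'
from h import *
S=cam('scene');D=cam('side')
si=cv2.imread('pics/s1.png');di=cv2.imread('pics/d1.png')
def blobs(i,lo,hi,amin,amax=1e9):
    h=cv2.cvtColor(i,cv2.COLOR_BGR2HSV);m=cv2.inRange(h,lo,hi)
    n,l,s,c=cv2.connectedComponentsWithStats(m)
    return [(l==k,s[k],c[k]) for k in range(1,n) if amin<s[k][4]<amax]
def tri(a,b):
    p,u=ray(S,*a);q,v=ray(D,*b);u/=np.linalg.norm(u);v/=np.linalg.norm(v)
    A=np.stack([u,-v],1);t=np.linalg.lstsq(A,q-p,rcond=None)[0]
    x,y=p+t[0]*u,q+t[1]*v;return ((x+y)/2).round(4),np.linalg.norm(x-y).round(4)
for nm,i,lim in(('scene',si,(190,300)),('side',di,(340,480))):
    for m,s,c in blobs(i,(0,190,120),(4,255,255),150): print(nm,'red',s,c.round(1),cv2.boxPoints(cv2.minAreaRect(np.argwhere(m)[:,::-1].astype(np.float32))).round().tolist())
    for m,s,c in blobs(i,(25,200,120),(32,255,255),150,1200): print(nm,'yel',s,c.round(1))
    for m,s,c in blobs(i,(60,100,30),(90,255,255),2000):
        cs=max(cv2.findContours(m.astype(np.uint8),0,2)[0],key=cv2.contourArea);h=cv2.convexHull(cs)
        print(nm,'green',s,cv2.approxPolyDP(h,8,True)[:,0].tolist())
E
python3 m.py
```

```text
scene red [112 141  30  19 423] [126.6 150.1] [[111.0, 144.0], [140.0, 139.0], [143.0, 156.0], [114.0, 161.0]]
scene red [206 176  52  37 780] [230.8 193.9] [[203.0, 200.0], [254.0, 173.0], [261.0, 187.0], [211.0, 214.0]]
scene red [244 232  27  57 693] [257.3 260.2] [[241.0, 234.0], [254.0, 230.0], [273.0, 285.0], [260.0, 289.0]]
scene yel [318 341  17  15 202] [326.3 348. ]
scene green [ 562    0   78  159 5869] [[639, 0], [639, 116], [617, 151], [572, 158], [562, 95], [599, 2]]
scene green [ 478   93  100   84 4902] [[487, 95], [567, 102], [572, 147], [523, 175], [479, 168]]
scene green [ 445  172  100   55 3327] [[544, 207], [528, 223], [493, 225], [458, 212], [445, 192], [463, 173], [531, 179]]
scene green [ 243  329   74   68 2559] [[298, 329], [316, 345], [304, 379], [262, 396], [243, 343]]
scene green [ 211  335  186  145 8641] [[351, 335], [396, 420], [231, 479], [211, 369]]
side red [357 180  38  43 730] [375.3 200.9] [[351.0, 188.0], [363.0, 177.0], [399.0, 213.0], [387.0, 224.0]]
side red [ 415  232   48   53 1087] [437.7 257.9] [[408.0, 274.0], [455.0, 227.0], [468.0, 240.0], [421.0, 287.0]]
side yel [358 139  96  47 371] [407.8 162.8]
side green [ 379  318  160  124 8159] [[538, 380], [393, 441], [379, 417], [401, 347], [465, 318]]
```

```bash
cat >> m.py <<'E'
print('corners'); 
print('-x+y',onz(S,396,419,.015),onz(D,262,227,.02)); print('+x+y',onz(S,232,479,.01)); print('-x-y',onz(D,393,440,.01)); print('+x-y',onz(D,538,380,.015), 'S',onz(S,186,236,.02))
P=tri((230.8,193.9),(437.7,257.9));Q=tri((257.3,260.2),(375.3,200.9));print('far',P,'near',Q,'dist',np.linalg.norm(P[0]-Q[0]));print('ball',tri((326.3,350),(306,178)))
for z in(.155,.165,.172):
  print(z,'far ends',[onz(S,u,v,z)[:2].round(4).tolist() for u,v in((207,207),(257.5,180))],[onz(D,u,v,z)[:2].round(4).tolist() for u,v in((414.5,280.5),(461.5,233.5))])
big=lambda i,x,y,w,h:cv2.resize(i[y:y+h,x:x+w],(w*4,h*4),interpolation=2)
cv2.imwrite('pics/crop1.png',np.hstack([big(si,195,165,95,140),big(di,380,220,95,140)]))
E
python3 m.py|sed -n '/corners/,$p'
```

```text
corners
-x+y [0.51313817 0.2781312  0.015     ] [0.51286578 0.2691841  0.02      ]
+x+y [0.71360214 0.2281095  0.01      ]
-x-y [ 0.41234864 -0.17974452  0.01      ]
+x-y [ 0.60908665 -0.22636215  0.015     ] S [ 0.60462061 -0.22625891  0.02      ]
far (array([ 0.5423, -0.1032,  0.1561]), np.float64(0.005)) near (array([0.5789, 0.0527, 0.1485]), np.float64(0.0038)) dist 0.1603188385686473
ball (array([0.5716, 0.2119, 0.1235]), np.float64(0.0005))
0.155 far ends [[0.5887, -0.0943], [0.4885, -0.1219]] [[0.4882, -0.116], [0.6042, -0.0833]]
0.165 far ends [[0.5927, -0.0793], [0.4951, -0.1062]] [[0.4782, -0.1244], [0.5908, -0.0927]]
0.172 far ends [[0.5955, -0.0688], [0.4998, -0.0952]] [[0.4712, -0.1303], [0.5813, -0.0992]]
```

View pics/crop1.png

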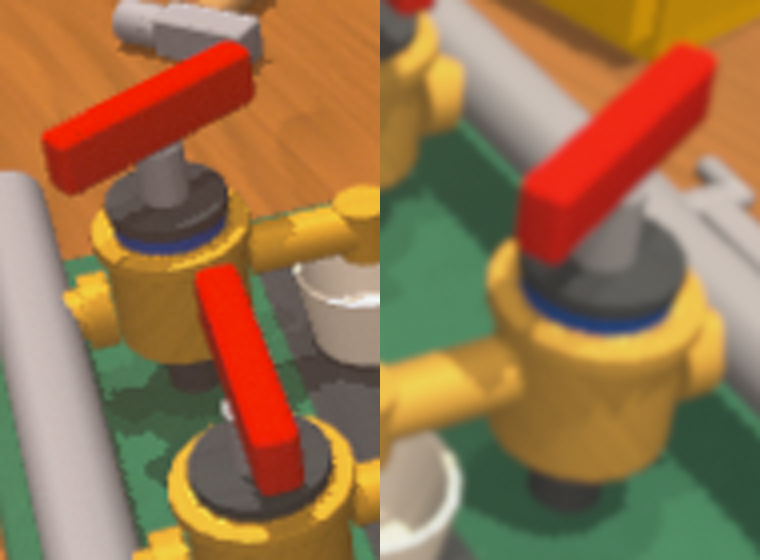

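The crop confirms it. The far tap has the blue ring and its bar lies about 62° off shut, while the near tap is home and shut. Next I'll work out the approach.

```bash
cat > go.py <<'E'
from h import *
def rel(p,yawdeg):
    o=status.get_obs();A=rot(o['ee_rot']);B=R.from_euler('xyz',[180,0,yawdeg],degrees=True).as_matrix()
    return (A.T@(np.array(p)-o['tool_pos'])*1000).round(1).tolist(),np.degrees(R.from_matrix(A.T@B).as_rotvec()).round(1).tolist()
E
python3 -c "
from go import *
print(rel([.25,.42,.30],100)); print(rel([.5423,-.1032,.28],15.5))"
```

```text
([-95.7, -70.4, -95.5], [-0.1, 0.0, 60.5])
([-545.7, -466.2, -74.8], [-0.1, 0.1, 145.0])
```

>>> move_arm(
  targets=[
    [[-20, -10, -95], [0, 0, 10], 1],
    [[-75, -55, -95], [0, 0, 20], 1],
    [[-120, -100, -90], [0, 0, 30], 1],
    [[-165, -140, -85], [0, 0, 40], 1],
    [[-210, -180, -80], [0, 0, 50], 1],
    [[-255, -218, -75], [0, 0, 60], 1],
    [[-300, -256, -75], [0, 0, 70], 1],
    [[-345, -295, -75], [0, 0, 80], 1],
    [[-390, -333, -75], [0, 0, 90], 1],
    [[-430, -370, -75], [0, 0, 100], 1],
    [[-470, -402, -75], [0, 0, 110], 1],
    [[-505, -432, -75], [0, 0, 120], 1],
    [[-530, -453, -75], [0, 0, 130], 1],
    [[-546, -466, -75], [0, 0, 140], 1],
    [[-546, -466, -75], [0, 0, 145], 1],
    [[-546, -466, -75], [0, 0, 145], 1],
    [[-546, -466, -75], [0, 0, 145], 1],
    [[-546, -466, -75], [0, 0, 145], 1],
  ],
)

```text
time: 2.35
tool_pos: [0.5427, -0.1024, 0.2805]
ee_rot: [-3.142, -0.0, 0.272]
wrist_force: [0.2, -0.2, 0.8]
width: 0.0942
```

```bash
python3 - <<'E'
from go import *
o=status.get_obs();print(o['time'],o['tool_pos'],np.degrees(o['ee_rot']),o['joint_positions'],o['wrist_force'])
W=cam('wrist');i=snap('wrist','w1')[:,:,::-1]
h=cv2.cvtColor(np.ascontiguousarray(i),cv2.COLOR_BGR2HSV);m=cv2.inRange(h,(0,190,110),(5,255,255))
n,l,s,c=cv2.connectedComponentsWithStats(m)
for k in range(1,n):
    if s[k][4]>300:
        b=cv2.boxPoints(cv2.minAreaRect(np.argwhere(l==k)[:,::-1].astype(np.float32)))
        print(s[k],c[k]);w=np.array([onz(W,*q,.17)[:2] for q in b]);e=[w[1]-w[0],w[2]-w[1]];d=max(e,key=np.linalg.norm)
        print('pix',b.round().tolist(),'ctr',w.mean(0).round(4),'len',[np.linalg.norm(x).round(4) for x in e],'ang',np.degrees(np.arctan2(d[1],d[0])))
E
```

```text
2.35 [ 0.54265179 -0.1024442   0.28054553] [-1.79998989e+02 -6.48643249e-03  1.55968391e+01] [-2.89308979e-01  9.01449682e-02  1.22019896e+00  7.78457799e-05
  1.83116230e+00  1.00929120e+00] [ 0.19040598 -0.18318951  0.79351413]
```

View pics/w1.png

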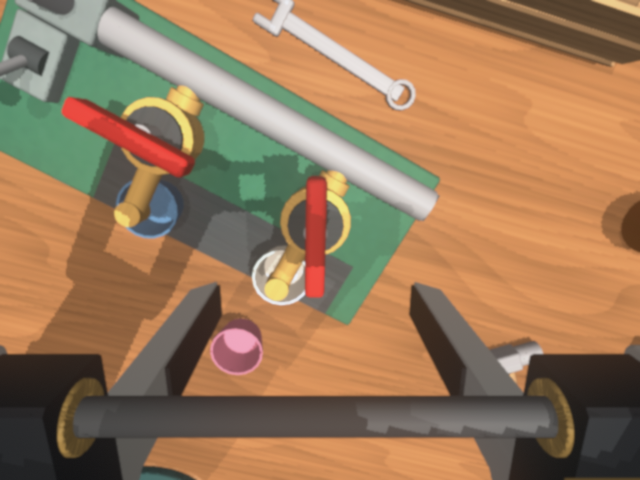

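The loose tap's bar is at (316,237) and runs straight up the image, so the tool is aligned with it. The mask missed it because of the red hue wrap, so I'll fix that.

```bash
cat > bar.py <<'E'
from go import *
def bars(f,W,z):
    h=cv2.cvtColor(cv2.imread(f),cv2.COLOR_BGR2HSV);m=cv2.inRange(h,(0,170,90),(6,255,255))|cv2.inRange(h,(172,170,90),(180,255,255))
    n,l,s,c=cv2.connectedComponentsWithStats(m)
    for k in range(1,n):
        if s[k][4]>300:
            b=cv2.boxPoints(cv2.minAreaRect(np.argwhere(l==k)[:,::-1].astype(np.float32)))
            w=np.array([onz(W,*q,z)[:2] for q in b]);e=[w[1]-w[0],w[2]-w[1]];d=max(e,key=np.linalg.norm)
            print('pix',b.round().tolist(),'ctr',w.mean(0).round(4),'len',[np.linalg.norm(x).round(4) for x in e],'ang',np.degrees(np.arctan2(d[1],d[0])).round(1))
E
python3 -c "
from bar import *
bars('pics/w1.png',cam('wrist'),.172)
W=cam('wrist')
for p in [[.5423,-.1032,.157],[.5789,.0527,.15]]: print(proj(W,p))
print('flange ctrs far/near',onz(W,316,222,.105),onz(W,160,135,.105))"
```

```text
pix [[59.0, 113.0], [70.0, 92.0], [194.0, 159.0], [183.0, 180.0]] ctr [0.5803 0.0469] len [np.float64(0.0168), np.float64(0.0935)] ang -103.4
pix [[305.0, 296.0], [307.0, 180.0], [325.0, 180.0], [323.0, 296.0]] ctr [ 0.5422 -0.1021] len [np.float64(0.0924), np.float64(0.0133)] ang 14.2
[316.45584528 235.65184264]
[133.35612889 136.04341441]
flange ctrs far/near [ 0.54144468 -0.10314714  0.105     ] [0.57999775 0.04960564 0.105     ]
```

>>> move_arm(
  targets=[
    [[0, 0, 40], [0, 0, 0], 1],
    [[0, 0, 80], [0, 0, 0], 1],
    [[0, 0, 110], [0, 0, 0], 0.6],
    [[0, 0, 125], [0, 0, 0], 0],
    [[0, 0, 132], [0, 0, 0], -0.3],
    [[0, 0, 132], [0, 0, 0], -1],
    [[0, 0, 132], [0, 0, 0], -1],
    [[0, 0, 132], [0, 0, 0], -1],
    [[0, 0, 132], [0, 0, 0], -1],
    [[0, 0, 132], [0, 0, 0], -1],
  ],
)

```text
time: 3.65
tool_pos: [0.5429, -0.1028, 0.1487]
ee_rot: [3.141, -0.0, 0.271]
wrist_force: [-0.1, 0.4, 0.0]
width: 0.0176
```

>>> move_arm(
  targets=[
    [[0, 0, 1], [0, 0, -3], -1],
    [[0, 0, 2], [0, 0, -6], -1],
    [[0, 0, 3], [0, 0, -10], -1],
    [[0, 0, 3], [0, 0, -14], -1],
  ],
)

```text
time: 4.15
tool_pos: [0.5427, -0.1022, 0.1468]
ee_rot: [-3.141, -0.001, 0.518]
wrist_force: [-1.4, 2.3, 4.2]
width: 0.0161
```

>>> move_arm(
  targets=[
    [[0, 0, 1], [0, 0, -4], -1],
    [[0, 0, 2], [0, 0, -8], -1],
    [[0, 0, 3.5], [0, 0, -12], -1],
    [[0, 0, 5], [0, 0, -16], -1],
    [[0, 0, 6.5], [0, 0, -20], -1],
    [[0, 0, 8], [0, 0, -24], -1],
  ],
)

```text
time: 4.9
tool_pos: [0.5427, -0.1018, 0.1431]
ee_rot: [3.14, -0.002, 0.936]
wrist_force: [-8.5, 4.7, 20.2]
width: 0.0162
```

>>> move_arm(
  targets=[
    [[0, 0, 2], [0, 0, -4], -1],
    [[0, 0, 4], [0, 0, -8], -1],
    [[0, 0, 5], [0, 0, -12], -1],
    [[0, 0, 6], [0, 0, -16], -1],
  ],
)

```text
time: 5.4
tool_pos: [0.5426, -0.1017, 0.1416]
ee_rot: [3.137, -0.002, 1.215]
wrist_force: [-15.6, 6.4, 36.2]
width: 0.0157
```

```bash
python3 - <<'E'
from h import *
i=snap('side','d2');cv2.imwrite('pics/d2c.png',cv2.resize(i[190:330,360:500,::-1],None,fx=4,fy=4,interpolation=2))
E
```

```text
(no output)
```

View pics/d2c.png

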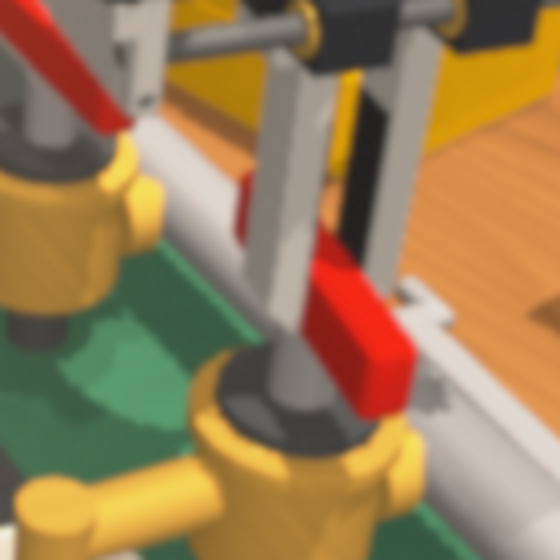

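No blue shows any more and the collar looks flush. I'll finish the turn to shut, with a small wiggle while pressing.

>>> move_arm(
  targets=[
    [[0, 0, 1], [0, 0, -4], -1],
    [[0, 0, 2], [0, 0, -8], -1],
    [[0, 0, 2.5], [0, 0, -12], -1],
    [[0, 0, 2.5], [0, 0, -12], -1],
    [[0, 0, 2.5], [0, 0, -9], -1],
    [[0, 0, 2.5], [0, 0, -7.5], -1],
    [[0, 0, 2.5], [0, 0, -7.5], -1],
  ],
)

```text
time: 6.32
tool_pos: [0.5424, -0.102, 0.1411]
ee_rot: [3.136, -0.0, 1.346]
wrist_force: [-17.3, 5.2, 41.7]
width: 0.0157
```

>>> move_arm(
  targets=[
    [[0, 0, -5], [0, 0, 0], -1],
    [[0, 0, -10], [0, 0, 0], -1],
    [[0, 0, -11], [0, 0, 0], -1],
    [[0, 0, -11], [0, 0, 0], -1],
  ],
)

```text
time: 6.82
tool_pos: [0.542, -0.1019, 0.1414]
ee_rot: [-3.14, -0.001, 1.345]
wrist_force: [-5.5, 2.9, 7.3]
width: 0.0158
```

>>> move_arm(
  targets=[
    [[0, 0, 0], [0, 0, 0], 0],
    [[0, 0, 0], [0, 0, 0], 0.3],
    [[0, 0, 0], [0, 0, 0], 0.3],
    [[0, 0, -20], [0, 0, 0], 0.3],
    [[0, 0, -60], [0, 0, 0], 0.3],
    [[0, 0, -110], [0, 0, 0], 0.3],
    [[0, 0, -139], [0, 0, 0], 0.3],
    [[0, 0, -139], [0, 0, 0], 0.3],
    [[0, 0, -139], [0, 0, 0], 0.3],
  ],
)

```text
time: 7.95
tool_pos: [0.5423, -0.1027, 0.277]
ee_rot: [-3.139, -0.0, 1.344]
wrist_force: [1.0, 0.1, -0.9]
width: 0.0612
```

```bash
python3 - <<'E'
from bar import *
W=cam('wrist');snap('wrist','w2');bars('pics/w2.png',W,.163)
a=snap('side','d3')[:,:,::-1];b=snap('scene','s3')[:,:,::-1]
z=lambda i,x,y:cv2.resize(i[y:y+140,x:x+95],None,fx=4,fy=4,interpolation=2)
cv2.imwrite('pics/c3.png',np.hstack([z(b,195,165),z(a,380,220)]))
o=status.get_obs();print(o['time'],o['tool_pos'],o['joint_positions'].round(2))
E
```

```text
pix [[303.0, 0.0], [325.0, 0.0], [325.0, 85.0], [303.0, 85.0]] ctr [0.572 0.032] len [np.float64(0.0146), np.float64(0.0526)] ang -102.6
pix [[304.0, 176.0], [323.0, 176.0], [323.0, 293.0], [304.0, 293.0]] ctr [ 0.5408 -0.101 ] len [np.float64(0.0142), np.float64(0.0943)] ang -102.7
8.1 [ 0.5420549  -0.10259705  0.27649096] [-0.29  0.09  1.23  0.    1.83 -0.06]
```

View pics/c3.png

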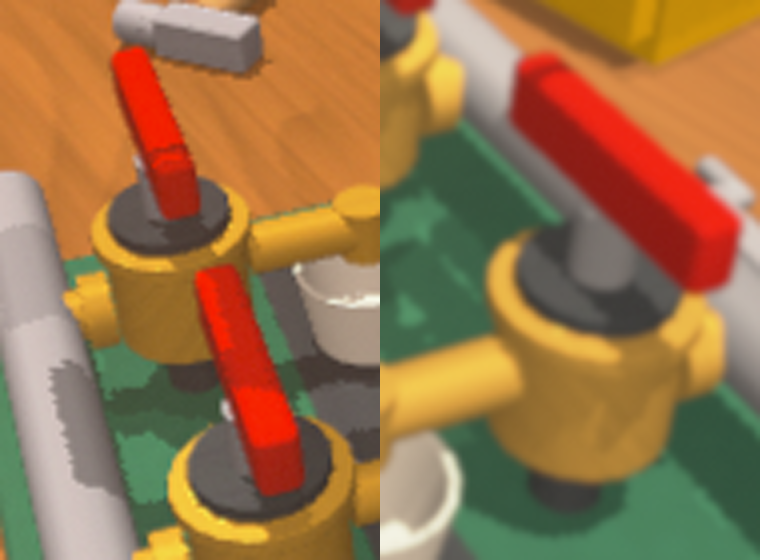

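Both bars are parallel (−102.6° and −102.7°) and no blue shows. To be sure it is home, I'll shut the fingers and press straight down on the bar's middle. The contact height also gives a check: a home plug has its bar top at 163 mm.

>>> move_arm(
  targets=[
    [[0, 0, 40], [0, 0, 0], -0.5],
    [[0, 0, 80], [0, 0, 0], -1],
    [[0, 0, 100], [0, 0, 0], -1],
    [[0, 0, 108], [0, 0, 0], -1],
    [[0, 0, 113], [0, 0, 0], -1],
    [[0, 0, 117], [0, 0, 0], -1],
    [[0, 0, 117], [0, 0, 0], -1],
  ],
)

```text
time: 8.98
tool_pos: [0.5435, -0.1029, 0.1636]
ee_rot: [3.139, 0.0, 1.344]
wrist_force: [-0.5, -1.3, 2.9]
width: 0.0004
```

>>> move_arm(
  targets=[
    [[0, 0, 3], [0, 0, 0], -1],
    [[0, 0, 6], [0, 0, 0], -1],
    [[0, 0, 9], [0, 0, 0], -1],
    [[0, 0, 11], [0, 0, 0], -1],
    [[0, 0, 11], [0, 0, 0], -1],
  ],
)

```text
time: 9.6
tool_pos: [0.5441, -0.1031, 0.1632]
ee_rot: [3.131, 0.001, 1.345]
wrist_force: [-14.1, 3.7, 35.7]
width: 0.0005
```

>>> move_arm(
  targets=[
    [[0, 0, 3], [0, 0, 0], -1],
    [[0, 0, 5], [0, 0, 0], -1],
    [[0, 0, 5], [0, 0, 0], -1],
    [[0, 0, -5], [0, 0, 0], -1],
    [[0, 0, -25], [0, 0, 0], -1],
    [[0, 0, -80], [0, 0, 0], -1],
    [[0, 0, -130], [0, 0, 0], -1],
    [[0, 0, -130], [0, 0, 0], -1],
  ],
)

```text
time: 10.6
tool_pos: [0.5449, -0.1034, 0.2873]
ee_rot: [3.13, 0.001, 1.344]
wrist_force: [0.4, -0.1, 0.9]
width: 0.0005
```

```bash
python3 - <<'E'
from go import *
o=status.get_obs();print(o['time'],o['tool_pos'],o['wrist_force'])
psi=-0.225;c=np.array([.5423,-.103]) 
ex=np.array([np.cos(psi),np.sin(psi)]);ey=np.array([-np.sin(psi),np.cos(psi)])
org=np.array([.5605,-.0255]) # midpoint of taps
print('ball meas in stand (from tap mid):',(np.array([.5716,.2119])-org)@ex,(np.array([.5716,.2119])-org)@ey)
b=np.array([.5716,.2119])
for d in(-.06,0,.043,.086,.1): print(d,b+d*ex)
for d in (-.07,.09):
  p=b+d*ex; print(d,rel([*p,.30],77),rel([*p,.12],77))
E
```

```text
10.6 [ 0.54488983 -0.10338336  0.28726539] [ 0.35793277 -0.08906157  0.87976086]
ball meas in stand (from tap mid): -0.0421452357816111 0.23389260163782952
-0.06 [0.51311235 0.22528638]
0 [0.5716 0.2119]
0.043 [0.61351615 0.20230643]
0.086 [0.65543229 0.19271285]
0.1 [0.66907941 0.18958936]
-0.07 ([313.1, -114.6, -14.3], [0.7, 0.0, 0.0]) ([313.3, -116.7, 165.7], [0.7, 0.0, 0.0])
0.09 ([313.3, 45.4, -12.4], [0.7, 0.0, 0.0]) ([313.5, 43.3, 167.6], [0.7, 0.0, 0.0])
```

>>> move_arm(
  targets=[
    [[50, -20, -12], [0.7, 0, 0], -1],
    [[105, -40, -12], [0.7, 0, 0], -1],
    [[160, -60, -12], [0.7, 0, 0], -1],
    [[215, -80, -12], [0.7, 0, 0], -1],
    [[265, -98, -12], [0.7, 0, 0], -1],
    [[300, -110, -12], [0.7, 0, 0], -1],
    [[313, -112, 0], [0.7, 0, 0], -1],
    [[313, -113, 40], [0.7, 0, 0], -1],
    [[313, -113, 90], [0.7, 0, 0], -1],
    [[313, -113, 140], [0.7, 0, 0], -1],
    [[313, -113, 170], [0.7, 0, 0], -1],
    [[313, -113, 173], [0.7, 0, 0], -1],
    [[313, -113, 173], [0.7, 0, 0], -1],
  ],
)

```text
time: 12.22
tool_pos: [0.5034, 0.227, 0.1084]
ee_rot: [-3.13, -0.0, 1.343]
wrist_force: [0.2, 0.6, -0.3]
width: 0.0004
```

```bash
python3 - <<'E'
from go import *
o=status.get_obs();print(o['time'],o['tool_pos'],o['wrist_force'])
psi=-0.225;ex=np.array([np.cos(psi),np.sin(psi)]);ey=np.array([-np.sin(psi),np.cos(psi)])
d=o['tool_pos'][:2]-np.array([.5716,.2119]);print(d@ex,d@ey)
i=snap('scene','s4')
E
```

```text
12.225 [0.50343964 0.22701616 0.10838101] [ 0.22172934  0.61719196 -0.32253117]
-0.06981482891868364 -0.00047186120017107987
```

View pics/s4.png

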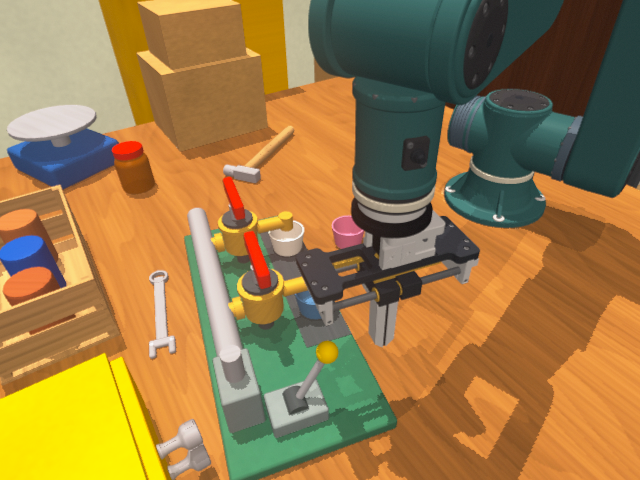

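The ball is at (327,352), and the shut fingers are beside it on the robot side, lined up. Pushing along tool +y.

>>> move_arm(
  targets=[
    [[0, 20, 0], [0, 0, 0], -1],
    [[0, 38, 0], [0, 0, 0], -1],
    [[0, 50, 0], [0, 0, 0], -1],
    [[0, 60, 0], [0, 0, 0], -1],
    [[0, 70, 0], [0, 0, 0], -1],
    [[0, 80, 0], [0, 0, 0], -1],
    [[0, 90, 0], [0, 0, 0], -1],
    [[0, 100, 0], [0, 0, 0], -1],
    [[0, 110, 0], [0, 0, 0], -1],
    [[0, 120, 0], [0, 0, 0], -1],
    [[0, 127, 0], [0, 0, 0], -1],
    [[0, 132, 0], [0, 0, 0], -1],
    [[0, 132, 0], [0, 0, 0], -1],
  ],
)

```text
time: 13.9
tool_pos: [0.63, 0.1982, 0.106]
ee_rot: [-3.125, 0.001, 1.345]
wrist_force: [-4.4, 1.0, 0.6]
width: 0.0005
```

>>> move_arm(
  targets=[
    [[0, 2, 0], [0, 0, 0], -1],
    [[0, 4, 0], [0, 0, 0], -1],
    [[0, 4, 0], [0, 0, 0], -1],
  ],
)

```text
time: 14.28
tool_pos: [0.6302, 0.1982, 0.1059]
ee_rot: [-3.117, 0.002, 1.346]
wrist_force: [-12.6, 1.3, 4.9]
width: 0.0006
```

At the stop: the force is rising with no motion. Backing off and lifting clear.

>>> move_arm(
  targets=[
    [[0, -15, 0], [0, 0, 0], -1],
    [[0, -45, 0], [0, 0, 0], -1],
    [[0, -60, 0], [0, 0, 0], -1],
    [[0, -60, -50], [0, 0, 0], -1],
    [[0, -60, -110], [0, 0, 0], -1],
    [[0, -70, -160], [0, 0, 0], -1],
    [[0, -100, -180], [0, 0, 0], -1],
    [[0, -130, -180], [0, 0, 0], -1],
    [[0, -130, -180], [0, 0, 0], -1],
  ],
)

```text
time: 15.4
tool_pos: [0.5105, 0.2263, 0.2898]
ee_rot: [-3.133, -0.002, 1.346]
wrist_force: [-1.0, -0.4, -0.3]
width: 0.0006
```

```bash
python3 - <<'E'
from h import *
print(status.get_obs()['tool_pos'])
a=snap('scene','s5')[:,:,::-1];b=snap('side','d5')[:,:,::-1]
cv2.imwrite('pics/f.png',np.hstack([cv2.resize(a[150:480,170:420],None,fx=1.6,fy=1.6),cv2.resize(b[130:460,240:490],None,fx=1.6,fy=1.6)]))
S=cam('scene');ex=np.array([np.cos(-.225),np.sin(-.225)]);p=np.array([.5716,.2119])+.086*ex;print('expected ball px',proj(S,[*p,.121]))
h=cv2.cvtColor(np.ascontiguousarray(a),cv2.COLOR_BGR2HSV);n,l,s,c=cv2.connectedComponentsWithStats(cv2.inRange(h,(25,200,120),(32,255,255)))
print([(x[4],y.round(1)) for x,y in zip(s,c) if 80<x[4]<1500])
E
```

```text
[0.51045095 0.22625669 0.28977655]
expected ball px [252.98189045 374.65839883]
[(np.int32(267), array([252.2, 371.8]))]
```

View pics/f.png

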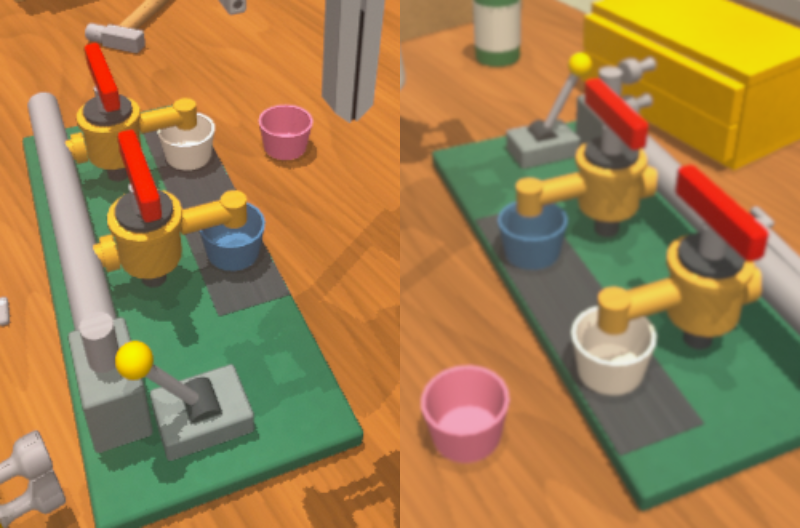

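The lever is fully on: the ball is at (252,372), where (253,375) was expected. Both plugs show no blue, both bars are crosswise and the cups are in place. Handing in.

```bash
python3 -c "
from bench import order;print(order.close_job())"
```

```text
the job is handed in; nothing more can be done
None
```

The loose plug, on the far tap over the white cup, is home and shut, and the feed lever is fully on. I handed the job in at about 15.5 s of the 48 s.

- **Plug:** I gripped its red bar and turned it about 62° to shut while pressing down, up to about 42 N. I then let go and pressed once more on the bar's middle with shut fingers. The bar top measured 163.2 mm under a 36 N press, against 163 mm for a fully home plug. I did not measure the height again after letting go.
- **Feed lever:** only then did I push it over, until it hit its stop. The ball ended about 3 pixels from where it should be when fully on.
- **Last pictures:** no blue shows on either tap. The bars were parallel to within 0.1° after the turn. The cups stand where they were, and the arm is clear of everything.

No check failed or disagreed.

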